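# Swing the bread board to the green stop

### The job

The long bread board is held at one end by a steel pin on the counter and can swing about it. Push near its free end to swing it gently round, without ramming it, until its long edge rests against the green stop, not the white one, and leave it lying flat there, still on its pin.

Things in the scene. Friction and masses are not known exactly. Their poses are not given: they have to be found in the camera images.
- board: Loose pale bread board, dark ends, 340x120x20 mm, 0.7 kg; wood 10 to 30 mm above the counter, lying on the pivot's disc and two feet at the free end; slides at a few N, stays where left. Origin: axis of its 28 mm hole (3 mm play on the pin), underside of the wood. x runs to the free end: wood from x = -60 to 280 mm, y = -60 to 60 mm. Starts pointing away from the robot, between the stops.
- pivot: Fixed pivot: a dark steel disc, 84 mm across and 10 mm high, with an upright steel pin 22 mm thick whose top is 45 mm above the counter. Origin: on the pin's axis, at counter height. Its yaw says nothing about the board.
- green_stop: Fixed upright green round post, 24 mm thick, 40 mm high, on a dark steel foot (52 mm across, 5 mm high, under the board's wood). It stands about 200 mm from the pivot's pin, left or right of the board. Origin: post axis, at counter height. The board rests against it when the post's axis is 72 mm from the board's long middle line.
- white_stop: Fixed upright stop like the green one, but white, on the other side of the board. Not the one to use. Origin as for the green stop.
There are look-alikes about, which are no part of the job. What is shaped like the green_stop but pink is not meant.

How it is judged:
By the outcome, as a careful person would: the job done as asked, in the order asked, and still so for the second after the job is handed in, with the robot touching nothing.
It also fails if it takes over 35 s, if anything falls off the work surface, if the arm or the gripper's body presses on something with over 40 N, if the wrist force passes 120 N, or if a joint passes its speed limit or range.

### The arm

A 6-joint arm with a two-finger parallel gripper is mounted at the origin on a cart in front of the work surface, level with it; the furniture and walls round the work are solid. World frame = base frame: x ahead of the robot, y to its left, z up, the work surface at z = 0. Lengths are in m, angles in rad, forces in N, time in s.
With the tool pointing down it reaches from about 0.35 to 0.975 m from the base axis. Payload 7.1 kg.
Tool frame: the origin (TCP) lies at the very end of the fingers, on their centre line; the grasp point (between the pads) lies 19 mm behind it; x points along the fingers, y is the direction in which the jaws open and shut, and the axes are right-handed (so a half turn about x gives the same grasp; the last joint's range is limited). The gripper opens to 88 mm and grips with 3 to 60 N. Pads are 20 mm wide; open, the fingers measure 115 mm over their backs; the gripper's body (75 mm by 178 mm) begins 61 mm behind the grasp point.
Start: joints at [-1.223, 0.423, 1.63, -0, 1.089, -0.019], TCP at [0.224, -0.583, 0.192] pointing down, gripper open.
Joint ranges: [-3, 3], [-0.9, 2.11], [0.09, 2.58], [-1.31, 4.45], [0.11, 2.69], [-2.54, 2.54]. Speed limits (rad/s): [2.39, 2.39, 3.01, 3.14, 3.14, 3.14].

### API

Orientations are given as a unit quaternion [w, x, y, z].
In Python, from cell import arm, snapshot, get_calibration, job gives the robot as it stands.
- The arm moves only by the tool send_rows, never from a script. Its argument "motion" is a list of rows, each a list of 3 entries, a list of its own where there are three numbers: the turn, a rotation vector about the tool's x, y, z in rad, then the shift along the tool's x, y, z in mm, then the finger opening in mm, from 0 to 87.8. In form: [[[rx, ry, rz], [tx, ty, tz], fingers], ...]. A call has 1 to 12 rows; each row is the pose to reach, as a shift and turn from the pose commanded when the call began, along the tool's axes at that moment; what a row does not reach only later rows make up. A row lasts 1/12 s, in which the tool goes at most 41.7 mm and 7.16 degrees, less where a joint would pass 70% of its speed; a pose out of reach is approached as far as the arm can. A call with a gripper value outside its range is refused whole. The fingers move at their own pace and stop on an object; "newtons" is the grip in N (left out, the last holds). Time passes only in rows, so rows that repeat a pose let the fingers close. It gives the time, the measured TCP pose, the force and the opening at its end, in the units of the state.
- arm.get_state(): the state, without advancing time (a new reading comes with each control period).
- snapshot(name): name is "scene" or "top" or "wrist"; returns the picture (400x640x3 uint8, red, green, blue); there is no depth.
- get_calibration(name): a dict with "mtx" (3x3 intrinsics, pixels), "pose" (4x4, takes a point from camera to world coordinates). Camera axes: x right, y down, z forward; pixel columns grow to the right and rows downward; lengths in m; the calibration is good to about 2 mm. A picture is of the moment at which its call begins: read the wrist's pose just before it. get_calibration takes no time and is no camera call; for the wrist camera it gives the pose at the moment of the call.
- job.close_job(): hands the job in, once; it reports no verdict.
The state is a dict: "clock": time; "qpos": joint angles; "joint_velocities": joint speeds; "tau": joint torques, N m; "ee_pos": TCP position; "ee_rot": TCP orientation; "wrist_force": force on the tool from outside, world axes, zero at the start; "moment": the same for the moment, N m; "width": finger opening in m.
Only numpy, scipy, OpenCV 4.12 (cv2) and the standard library are available. Lean on these libraries where they do the work, as an engineer would, in place of code of your own. Each camera call takes 0.05 s, during which the arm holds its last target.

## Working session

There is one attempt and no reset: what is moved stays moved. The work goes in short steps, Python scripts to look and compute and a tool call to move; the robot and the scene stay as the last step left them, time stands still between calls to the robot, and variables do not carry over. Pictures are saved under pics/ and viewed, and the job is handed in when it is done.

Besides the shell and the picture viewer there is one more tool, called after "Request:" as name(argument=value, ...) on one line, values as JSON. send_rows: Moves the arm, as the interface text tells. Its arguments: {"type":"object","properties":{"motion":{"type":"array"},"newtons":{"type":"number"}},"required":["motion"]}

```bash
mkdir -p pics; ls
python3 - <<'E'
from cell import arm, snapshot, get_calibration, job
import cv2, numpy as np
print(arm.get_state())
for n in ("scene","top"):
    im=snapshot(n); cv2.imwrite(f"pics/{n}0.png",im[:,:,::-1]); c=get_calibration(n); print(n,c)
E
```

```text
pics
{'clock': 0.0, 'qpos': array([-1.22299700e+00,  4.23850446e-01,  1.63068746e+00,  4.44904659e-06,
        1.08854649e+00, -1.89685701e-02]), 'joint_velocities': array([-9.02761025e-04,  4.43632193e-04,  1.06353313e-03, -1.09090391e-03,
        9.00105854e-04, -2.73650866e-05]), 'tau': array([-4.06301378e-04, -5.44633055e+01, -2.73667216e+01,  6.42993045e-02,
        2.26776511e-02, -9.77699688e-05]), 'ee_pos': array([ 0.22396801, -0.5828617 ,  0.19079671]), 'ee_rot': array([-0.12842517, -0.69516517, -0.12946622,  0.69533507]), 'wrist_force': array([-0.08795943,  0.72411181,  0.24678139]), 'moment': array([0.03077043, 0.00124785, 0.03343247]), 'width': 0.08791576303857185}
scene {'mtx': array([[448.97580126,   0.        , 319.11294609],
       [  0.        , 448.97580126, 202.56183918],
       [  0.        ,   0.        ,   1.        ]]), 'pose': array([[-0.5798845 , -0.39070207,  0.71490269, -0.40212447],
       [-0.81439168,  0.25389989, -0.52182472,  0.67520732],
       [ 0.02236428, -0.88480887, -0.46541713,  0.66382969],
       [ 0.        ,  0.        ,  0.        ,  1.        ]])}
top {'mtx': array([[430.6320915 ,   0.        , 321.91003441],
       [  0.        , 430.6320915 , 200.71401539],
       [  0.        ,   0.        ,   1.        ]]), 'pose': array([[-0.02726167, -0.98636483,  0.16229977,  0.37952674],
       [-0.9991603 ,  0.03185512,  0.02576705, -0.03149266],
       [-0.03058579, -0.16146103, -0.98640501,  1.10123554],
       [ 0.        ,  0.        ,  0.        ,  1.        ]])}
```

View pics/scene0.png

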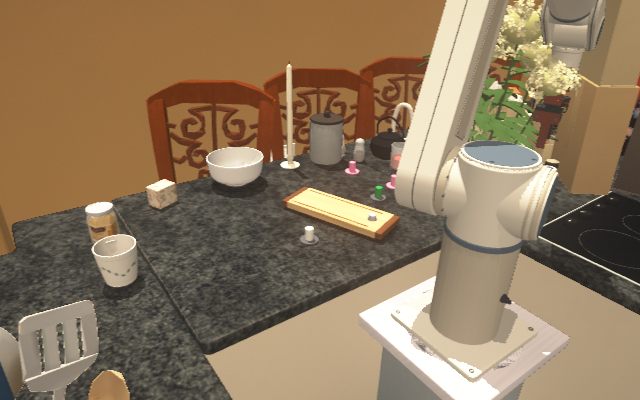

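View pics/top0.png

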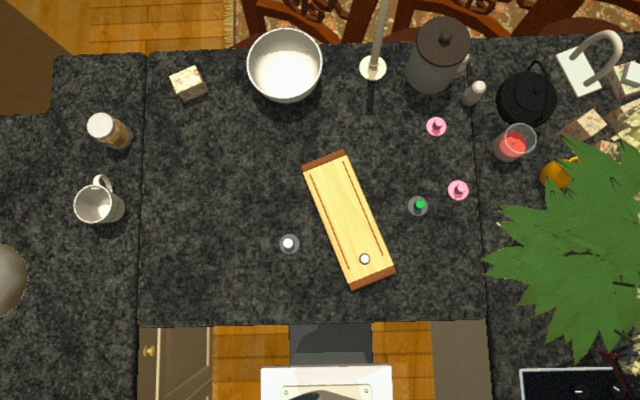

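The top view shows the pin at (364,259), the board's free end near (323,160), the green post at (420,204) and the white post at (288,243). The pink look-alikes are at (437,126) and (458,190). I'll measure these and crop in on them.

```bash
cat > h.py <<'E'
import cv2, numpy as np
from cell import arm, snapshot, get_calibration, job
def ray(c,uv,z):
    K=c["mtx"];P=c["pose"];d=P[:3,:3]@np.linalg.inv(K)@np.array([uv[0],uv[1],1.]);o=P[:3,3]
    return o+d*(z-o[2])/d[2]
def blob(m,roi=None):
    if roi:
        k=np.zeros_like(m);k[roi[1]:roi[3],roi[0]:roi[2]]=1;m=m*k
    n,l,s,ce=cv2.connectedComponentsWithStats(m.astype(np.uint8))
    return sorted([(int(s[i,4]),ce[i].round(1)) for i in range(1,n)],key=lambda t:-t[0])[:3]
def boardfit(im,c,roi):
    hsv=cv2.cvtColor(im,cv2.COLOR_RGB2HSV)
    m=((hsv[...,0]>10)&(hsv[...,0]<32)&(hsv[...,1]>60)&(hsv[...,2]>120)).astype(np.uint8)
    k=np.zeros_like(m);k[roi[1]:roi[3],roi[0]:roi[2]]=1;m*=k
    cs,_=cv2.findContours(m,cv2.RETR_EXTERNAL,cv2.CHAIN_APPROX_NONE)
    ct=max(cs,key=cv2.contourArea)
    pts=np.array([ray(c,p[0],0.03)[:2] for p in ct],np.float32)
    return m,cv2.minAreaRect(pts*1000)
E
python3 - <<'E'
from h import *
im=cv2.imread("pics/top0.png")[:,:,::-1].copy(); c=get_calibration("top")
hsv=cv2.cvtColor(im,cv2.COLOR_RGB2HSV)
g=(hsv[...,0]>45)&(hsv[...,0]<85)&(hsv[...,1]>120)
b=blob(g,(380,180,445,230));print("green",b,ray(c,b[0][1],0.035))
w=(hsv[...,1]<60)&(hsv[...,2]>190)
b=blob(w,(270,225,310,260));print("white",b,ray(c,b[0][1],0.037))
b=blob((hsv[...,1]<70)&(hsv[...,2]>130),(355,250,373,268));print("pin",b,ray(c,b[0][1],0.045))
m,r=boardfit(im,c,(290,140,410,300));print("board light",r,cv2.boxPoints(r))
crop=cv2.resize(im[130:300,260:480],None,fx=3.6,fy=3.5)[:,:,::-1]
cv2.imwrite("pics/crop0.png",crop)
E
```

```text
green [(83, array([419. , 204.3]))] [ 0.53811444 -0.24507045  0.035     ]
white [(74, array([287.5, 242.6]))] [0.45249181 0.08423296 0.037     ]
pin [(72, array([364.4, 258.3]))] [ 0.40847505 -0.10311834  0.045     ]
board light ((512.2679443359375, -65.00516510009766), (337.9501647949219, 123.76769256591797), 20.445249557495117) [[ 332.32043   -66.044655]
 [ 375.55396  -182.01578 ]
 [ 692.21545   -63.965675]
 [ 648.98193    52.005447]]
```

View pics/crop0.png

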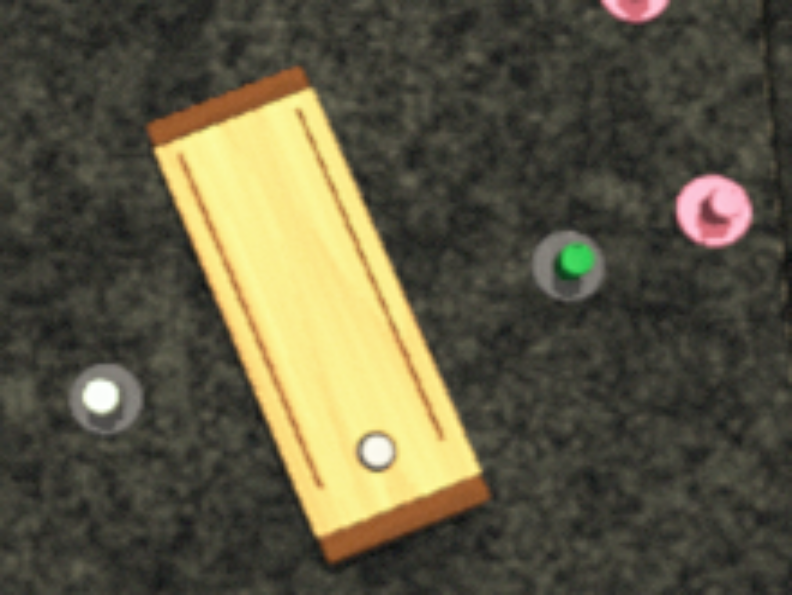

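Run:
```python
from h import *
ct=get_calibration("top");cs=get_calibration("scene")
im=snapshot("wrist");cv2.imwrite("pics/wr0.png",im[:,:,::-1])
print("foot",ray(ct,(418.1,206),.005),ray(cs,(379,190),.037))
for z in (.0,.2,.3,.4,.5,.6): print(z,ray(ct,(485,262),z).round(2),ray(ct,(560,240),z).round(2),ray(cs,(490,130),z).round(2),ray(cs,(540,110),z).round(2))
def proj(c,p):
    P=c["pose"];q=c["mtx"]@(P[:3,:3].T@(np.array(p)-P[:3,3]));return (q[:2]/q[2]).round(0)
print(proj(ct,(.224,-.583,.19)),proj(cs,(.224,-.583,.19)))
q=arm.get_state()["ee_rot"]
from scipy.spatial.transform import Rotation as R
print(R.from_quat(np.r_[q[1:],q[0]]).as_matrix().round(3))
```

```text
foot [ 0.53825624 -0.24851455  0.005     ] [ 0.52661763 -0.237883    0.037     ]
0.0 [ 0.39 -0.41  0.  ] [ 0.44 -0.6   0.  ] [ 0.78 -1.17  0.  ] [ 0.84 -1.7   0.  ]
0.2 [ 0.39 -0.34  0.2 ] [ 0.43 -0.5   0.2 ] [ 0.42 -0.61  0.2 ] [ 0.47 -0.99  0.2 ]
0.3 [ 0.39 -0.3   0.3 ] [ 0.42 -0.44  0.3 ] [ 0.24 -0.34  0.3 ] [ 0.28 -0.63  0.3 ]
0.4 [ 0.39 -0.27  0.4 ] [ 0.42 -0.39  0.4 ] [ 0.07 -0.06  0.4 ] [ 0.09 -0.27  0.4 ]
0.5 [ 0.39 -0.24  0.5 ] [ 0.41 -0.34  0.5 ] [-0.11  0.22  0.5 ] [-0.09  0.09  0.5 ]
0.6 [ 0.39 -0.2   0.6 ] [ 0.41 -0.29  0.6 ] [-0.29  0.5   0.6 ] [-0.28  0.45  0.6 ]
[614. 343.] [540. 153.]
[[-0.     0.359 -0.933]
 [ 0.001 -0.933 -0.359]
 [-1.    -0.001 -0.   ]]
```

View pics/wr0.png

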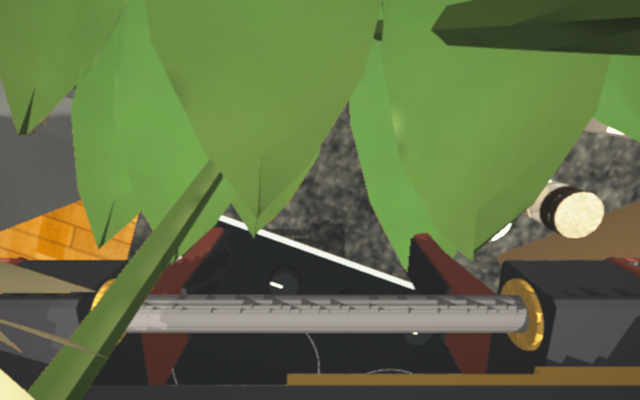

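Run:
```python
from h import *
c=get_calibration("wrist");print(c["pose"].round(3), c["mtx"][0,0])
for uv in ((130,290),(30,290),(255,235),(410,265),(480,255),(100,245),(160,260),(60,390)):
    print(uv,[ray(c,uv,z).round(2).tolist() for z in (.1,.2,.25)])
```

```text
[[ 0.358 -0.903 -0.237  0.29 ]
 [-0.934 -0.346 -0.089 -0.558]
 [-0.002  0.253 -0.967  0.385]
 [ 0.     0.     0.     1.   ]] 346.57144959854793
(130, 290) [[0.08, -0.46, 0.1], [0.15, -0.49, 0.2], [0.19, -0.51, 0.25]]
(30, 290) [[0.04, -0.37, 0.1], [0.13, -0.44, 0.2], [0.17, -0.47, 0.25]]
(255, 235) [[0.17, -0.55, 0.1], [0.21, -0.55, 0.2], [0.23, -0.55, 0.25]]
(410, 265) [[0.19, -0.69, 0.1], [0.23, -0.64, 0.2], [0.24, -0.62, 0.25]]
(480, 255) [[0.22, -0.74, 0.1], [0.25, -0.68, 0.2], [0.26, -0.64, 0.25]]
(100, 245) [[0.11, -0.42, 0.1], [0.17, -0.47, 0.2], [0.21, -0.49, 0.25]]
(160, 260) [[0.12, -0.47, 0.1], [0.18, -0.5, 0.2], [0.21, -0.52, 0.25]]
(60, 390) [[-0.06, -0.42, 0.1], [0.06, -0.47, 0.2], [0.13, -0.49, 0.25]]
```

Request:
send_rows(motion=[[[0, 0, 0], [0, -15, 0], 60], [[0, 0, 0], [0, -30, 0], 40], [[0, 0, 0], [0, -50, 0], 0], [[0, 0, 0], [0, -70, 0], 0]], newtons=10)

```text
clock: 0.48
ee_pos: [0.1987, -0.5172, 0.1911]
ee_rot: [-0.129, -0.695, -0.129, 0.695]
wrist_force: [-0.7, -0.6, 1.2]
width: 0.0645
```

Request:
send_rows(motion=[[[0, 0, 0], [0, -30, 0], 0], [[0, 0, 0], [0, -60, 0], 0], [[0, 0, 0], [0, -90, 0], 0], [[0, 0, 0], [0, -120, 0], 0], [[0, 0, 0], [0, -140, 0], 0], [[0, 0, 0], [0, -140, 0], 0]])

```text
clock: 0.98
ee_pos: [0.1473, -0.3832, 0.191]
ee_rot: [-0.128, -0.695, -0.13, 0.695]
wrist_force: [0.0, 0.8, -0.5]
width: 0.025
```

```bash
cat >> h.py <<'E'
from scipy.spatial.transform import Rotation as R
def yaw(s):
    q=s["ee_rot"];M=R.from_quat(np.r_[q[1:],q[0]]).as_matrix();return np.arctan2(M[1,1],M[0,1])
def rows(wps,p0,psi0):
    for (x,y,z,psi) in wps:
        dx,dy,dz=np.array([x,y,z])-p0
        print("[[%.2f,0,0],[%.0f,%.0f,%.0f],0],"%(-(psi-psi0),-dz*1e3,(dx*np.cos(psi0)+dy*np.sin(psi0))*1e3,(dx*np.sin(psi0)-dy*np.cos(psi0))*1e3),end=" ")
    print()
E
python3 - <<'E'
from h import *
s=arm.get_state();p=s["ee_pos"];y=yaw(s);print(y,p)
a0=np.arctan2(p[1],p[0])
w=[(.41*np.cos(a),.41*np.sin(a),.19,y+a-a0) for a in a0+np.arange(1,13)*.092]
rows(w,p,y); print(w[-1])
E
```

```text
-1.204004827216662 [ 0.14734637 -0.38321338  0.19096508]
[[-0.09,0,0],[1,-2,-38],0], [[-0.18,0,0],[1,-8,-75],0], [[-0.28,0,0],[1,-16,-112],0], [[-0.37,0,0],[1,-28,-147],0], [[-0.46,0,0],[1,-43,-182],0], [[-0.55,0,0],[1,-62,-215],0], [[-0.64,0,0],[1,-83,-246],0], [[-0.74,0,0],[1,-107,-275],0], [[-0.83,0,0],[1,-133,-302],0], [[-0.92,0,0],[1,-162,-326],0], [[-1.01,0,0],[1,-193,-348],0], [[-1.10,0,0],[1,-226,-366],0], 
(np.float64(0.4079631067908511), np.float64(-0.04081793107883587), 0.19, np.float64(-0.10000482721666182))
```

Request:
send_rows(motion=[[[-0.09, 0, 0], [0, -2, -38], 0], [[-0.18, 0, 0], [0, -8, -75], 0], [[-0.28, 0, 0], [0, -16, -112], 0], [[-0.37, 0, 0], [0, -28, -147], 0]])

```text
clock: 1.32
ee_pos: [0.2784, -0.3092, 0.192]
ee_rot: [0.257, 0.659, 0.255, -0.659]
wrist_force: [1.1, 0.0, 0.2]
width: 0.0008
```

Run:
```python
from h import *
s=arm.get_state();p=s["ee_pos"];y=yaw(s);print(y,p,s["wrist_force"])
a0=np.arctan2(p[1],p[0])
w=[(.41*np.cos(a),.41*np.sin(a),.19,y+a-a0) for a in a0+np.arange(1,11)*.095]
rows(w,p,y); print(w[-1])
```

```text
-0.8304023431687733 [ 0.27841228 -0.30915955  0.1920268 ] [1.08120822 0.01793012 0.19727064]
[[-0.10,0,0],[2,-8,-39],0], [[-0.19,0,0],[2,-13,-78],0], [[-0.29,0,0],[2,-22,-115],0], [[-0.38,0,0],[2,-34,-152],0], [[-0.47,0,0],[2,-50,-188],0], [[-0.57,0,0],[2,-69,-222],0], [[-0.66,0,0],[2,-92,-254],0], [[-0.76,0,0],[2,-117,-283],0], [[-0.85,0,0],[2,-145,-310],0], [[-0.95,0,0],[2,-175,-335],0], 
(np.float64(0.407416475428697), np.float64(0.045954494331435114), 0.19, np.float64(0.1195976568312267))
```

Request:
send_rows(motion=[[[-0.1, 0, 0], [0, -8, -39], 0], [[-0.19, 0, 0], [0, -13, -78], 0], [[-0.29, 0, 0], [0, -22, -115], 0], [[-0.38, 0, 0], [0, -34, -152], 0], [[-0.47, 0, 0], [0, -50, -188], 0], [[-0.57, 0, 0], [0, -69, -222], 0], [[-0.66, 0, 0], [0, -92, -254], 0], [[-0.76, 0, 0], [0, -117, -283], 0], [[-0.85, 0, 0], [0, -145, -310], 0], [[-0.95, 0, 0], [0, -175, -335], 0], [[-0.95, 0, 0], [0, -175, -335], 0]])

```text
clock: 2.23
ee_pos: [0.4075, 0.0517, 0.1918]
ee_rot: [0.531, 0.468, 0.531, -0.467]
wrist_force: [-0.9, -0.3, -0.3]
width: 0.0002
```

Run:
```python
from h import *
s=arm.get_state();p=s["ee_pos"];y=yaw(s);print(y,p,s["wrist_force"],s["width"],s["clock"])
tgt=np.array([.595,.092,.19]);n=8
w=[(*(p+(tgt-p)*k/n),y+(.357-y)*k/n) for k in range(1,n+1)]+[(.595,.092,.15,.357),(.595,.092,.11,.357),(.595,.092,.08,.357)]
rows(w,p,y)
```

```text
0.12706556529166652 [0.40748915 0.0517147  0.19179661] [-0.87500188 -0.25948982 -0.28055788] 0.00017064111602428867 2.2333
[[-0.03,0,0],[0,24,-2],0], [[-0.06,0,0],[0,48,-4],0], [[-0.09,0,0],[1,72,-6],0], [[-0.11,0,0],[1,96,-8],0], [[-0.14,0,0],[1,119,-10],0], [[-0.17,0,0],[1,143,-12],0], [[-0.20,0,0],[2,167,-14],0], [[-0.23,0,0],[2,191,-16],0], [[-0.23,0,0],[42,191,-16],0], [[-0.23,0,0],[82,191,-16],0], [[-0.23,0,0],[112,191,-16],0],
```

Request:
send_rows(motion=[[[-0.03, 0, 0], [0, 24, -2], 0], [[-0.06, 0, 0], [0, 48, -4], 0], [[-0.09, 0, 0], [0, 72, -6], 0], [[-0.12, 0, 0], [0, 96, -8], 0], [[-0.14, 0, 0], [0, 119, -10], 0], [[-0.17, 0, 0], [0, 143, -12], 0], [[-0.2, 0, 0], [0, 167, -14], 0], [[-0.23, 0, 0], [0, 191, -16], 0], [[-0.23, 0, 0], [40, 191, -16], 0], [[-0.23, 0, 0], [80, 191, -16], 0], [[-0.23, 0, 0], [112, 191, -16], 0], [[-0.23, 0, 0], [112, 191, -16], 0]])

```text
clock: 3.23
ee_pos: [0.5905, 0.0831, 0.073]
ee_rot: [0.576, 0.404, 0.581, -0.409]
wrist_force: [-1.0, -1.2, -0.8]
width: 0.0004
```

```bash
python3 - <<'E'
from h import *
s=arm.get_state();p=s["ee_pos"];print(yaw(s),p,s["wrist_force"],s["clock"])
cv2.imwrite("pics/top1.png",snapshot("top")[:,:,::-1]);cv2.imwrite("pics/sc1.png",snapshot("scene")[:,:,::-1]);cv2.imwrite("pics/wr1.png",snapshot("wrist")[:,:,::-1])
E
python3 -c "
import cv2,numpy as np
a=[cv2.imread(f'pics/{n}1.png') for n in('top','wr')]
cv2.imwrite('pics/cmb1.png',cv2.resize(np.vstack(a),None,fx=.72,fy=.72))"
```

```text
0.34512214418843384 [0.59049019 0.08311257 0.07296554] [-1.00685526 -1.22762462 -0.77677274] 3.2333
```

View pics/cmb1.png

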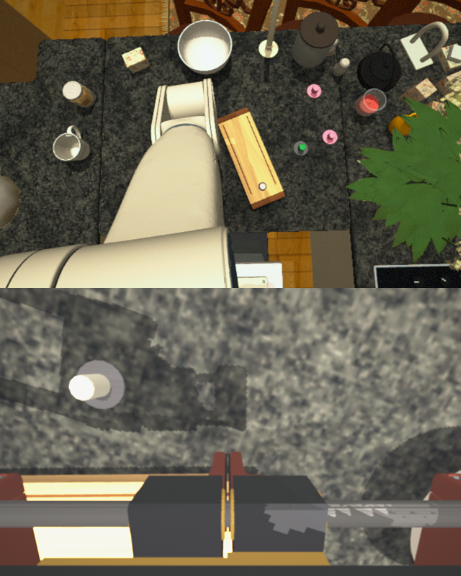

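Request:
send_rows(motion=[[[0, 0, 0], [25, 0, 0], 0], [[0, 0, 0], [48, 0, 0], 0], [[0, 0, 0], [56, 0, 0], 0], [[0, 0, 0], [56, 0, 0], 0], [[0, 0, 0], [56, 0, 0], 0]])

```text
clock: 3.8
ee_pos: [0.5957, 0.0843, 0.0253]
ee_rot: [0.579, 0.407, 0.578, -0.406]
wrist_force: [0.2, 0.6, 0.3]
width: 0.0004
```

Run:
```python
from h import *
s=arm.get_state();p=s["ee_pos"];y=yaw(s);print(y,p,s["wrist_force"],s["clock"])
pin=np.array([.408,-.103])
def bf(ps,off,r=.235): 
    v=pin+[r*np.cos(ps)-off*np.sin(ps),r*np.sin(ps)+off*np.cos(ps)];return (*v,p[2],ps)
rows([bf(.357,o) for o in (.103,.095,.088,.082,.077,.073,.070,.067)],p,y)
```

```text
0.34588262650415624 [0.59570442 0.08426662 0.02528597] [0.18137918 0.58498188 0.30063379] 3.8
[[-0.01,0,0],[-0,-6,7],0], [[-0.01,0,0],[-0,-6,15],0], [[-0.01,0,0],[-0,-6,22],0], [[-0.01,0,0],[-0,-6,28],0], [[-0.01,0,0],[-0,-6,33],0], [[-0.01,0,0],[-0,-6,37],0], [[-0.01,0,0],[-0,-6,40],0], [[-0.01,0,0],[-0,-6,43],0],
```

Request:
send_rows(motion=[[[0, 0, 0], [7, 0, 0], 0], [[0, 0, 0], [9, -3, 7], 0], [[-0.01, 0, 0], [9, -6, 15], 0], [[-0.01, 0, 0], [9, -6, 22], 0], [[-0.01, 0, 0], [9, -6, 28], 0], [[-0.01, 0, 0], [9, -6, 32], 0], [[-0.01, 0, 0], [9, -6, 32], 0]])

```text
clock: 4.38
ee_pos: [0.6003, 0.0509, 0.0148]
ee_rot: [0.581, 0.404, 0.58, -0.404]
wrist_force: [-0.1, -0.3, 0.1]
width: 0.0003
```

Run:
```python
from h import *
s=arm.get_state();p=s["ee_pos"];y=yaw(s);print(y,p,s["wrist_force"],s["clock"])
pin=np.array([.408,-.103]);d=p[:2]-pin;print(R.from_euler('z',-.357).apply([*d,0]))
```

```text
0.35466485373383955 [0.60029539 0.05092948 0.01480124] [-0.08678266 -0.3119135   0.09284807] 4.3833
[0.23396402 0.07702363 0.        ]
```

```bash
cat >> h.py <<'E'
PIN=np.array([.408,-.103])
def arc(psis,off=.072,r=.234):
    s=arm.get_state();p=s["ee_pos"];y=yaw(s);print(y,p,s["wrist_force"],s["clock"])
    d=R.from_euler('z',-y).apply([*(p[:2]-PIN),0]);print("bf",d)
    rows([(*(PIN+[r*np.cos(q)-off*np.sin(q),r*np.sin(q)+off*np.cos(q)]),.0148,q) for q in psis],p,y)
E
python3 -c "
from h import *
arc(.357-.02*np.arange(0,12))"
```

```text
0.35466485373383955 [0.60029539 0.05092948 0.01480124] [-0.08678266 -0.3119135   0.09284807] 4.3833
bf [0.23378352 0.07756976 0.        ]
[[-0.00,0,0],[0,0,5],0], [[0.02,0,0],[0,1,10],0], [[0.04,0,0],[0,3,14],0], [[0.06,0,0],[0,4,19],0], [[0.08,0,0],[0,5,24],0], [[0.10,0,0],[0,6,29],0], [[0.12,0,0],[0,7,34],0], [[0.14,0,0],[0,8,38],0], [[0.16,0,0],[0,9,43],0], [[0.18,0,0],[0,9,48],0], [[0.20,0,0],[0,10,53],0], [[0.22,0,0],[0,10,58],0],
```

Request:
send_rows(motion=[[[0, 0, 0], [0, 0, 5], 0], [[0.02, 0, 0], [0, 1, 10], 0], [[0.04, 0, 0], [0, 3, 14], 0], [[0.06, 0, 0], [0, 4, 19], 0], [[0.08, 0, 0], [0, 5, 24], 0], [[0.1, 0, 0], [0, 6, 29], 0], [[0.12, 0, 0], [0, 7, 34], 0]])

```text
clock: 4.97
ee_pos: [0.6183, 0.0222, 0.0145]
ee_rot: [0.555, 0.438, 0.555, -0.438]
wrist_force: [0.2, -0.1, 0.0]
width: 0.0006
```

Run:
```python
from h import *
arc(.22-.025*np.arange(0,12))
c=get_calibration("top");im=snapshot("top");cv2.imwrite("pics/top2.png",im[:,:,::-1])
m,r=boardfit(im,c,(290,140,430,300));print(r)
```

```text
0.23391431693355136 [0.61831564 0.02217381 0.01451847] [ 0.15196114 -0.14104074  0.04154785] 4.9667
bf [0.23360169 0.07301646 0.        ]
[[0.01,0,0],[-0,1,4],0], [[0.04,0,0],[-0,3,10],0], [[0.06,0,0],[-0,5,16],0], [[0.09,0,0],[-0,6,22],0], [[0.11,0,0],[-0,7,28],0], [[0.14,0,0],[-0,8,34],0], [[0.16,0,0],[-0,9,40],0], [[0.19,0,0],[-0,10,46],0], [[0.21,0,0],[-0,10,52],0], [[0.24,0,0],[-0,11,58],0], [[0.26,0,0],[-0,11,65],0], [[0.29,0,0],[-0,11,71],0], 
((491.15380859375, -11.22723388671875), (394.9774475097656, 237.31716918945312), 20.453702926635742)
```

View pics/top2.png

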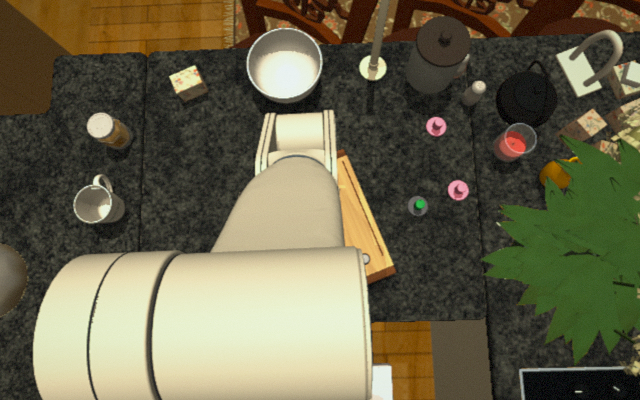

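```bash
python3 - <<'E'
from h import *
im=snapshot("wrist");cv2.imwrite("pics/wr2.png",im[:,:,::-1])
im=snapshot("scene");cv2.imwrite("pics/sc2.png",im[100:260,200:480,::-1].repeat(2,0).repeat(2,1))
E
python3 -c "
import cv2
a=cv2.imread('pics/top0.png')[130:300,280:440];b=cv2.imread('pics/top2.png')[130:300,280:440]
import numpy as np
cv2.imwrite('pics/ab.png',cv2.resize(np.hstack([a,b]),None,fx=2.4,fy=2.4))"
```

```text
(no output)
```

View pics/wr2.png

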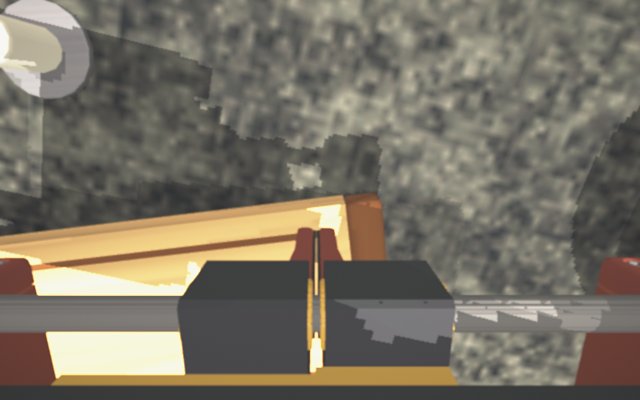

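View pics/ab.png

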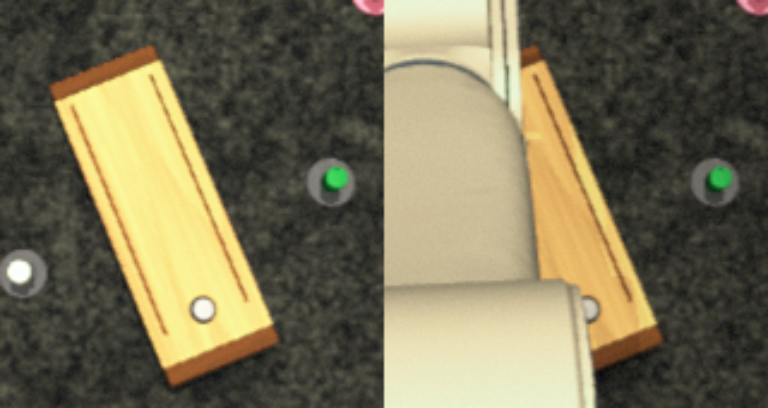

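View pics/sc2.png

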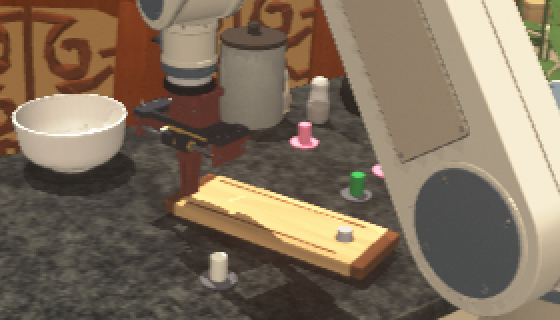

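```bash
python3 - <<'E'
from h import *
s=arm.get_state();p=s["ee_pos"];print(p,s["wrist_force"],s["moment"])
def proj(c,p):
    P=c["pose"];q=c["mtx"]@(P[:3,:3].T@(np.array(p)-P[:3,3]));return (q[:2]/q[2]).round(0)
cw=get_calibration("wrist")
print("wrist tcp",proj(cw,p),"scene",proj(get_calibration("scene"),p), "top", proj(get_calibration("top"),p))
print(proj(cw,(*p[:2],.03)),proj(cw,(*p[:2],.05)))
for uv in ((345,197),(380,195),(0,235),(345,205),(316,232),(316,205)): print(uv,ray(cw,uv,.03).round(4),ray(cw,uv,.0).round(4))
c=get_calibration("top");
for uv in ((343.5,150),(397,271)):print(ray(c,uv,.03))
E
python3 -c "
import cv2
a=cv2.imread('pics/wr2.png')[150:300,200:440]
cv2.imwrite('pics/wr2c.png',cv2.resize(a,None,fx=3.3,fy=3.3))"
```

```text
[0.61825386 0.02221218 0.01456367] [-1.09961068 -0.65725795  0.40249251] [-0.07351455 -0.14622964 -0.00941728]
wrist tcp [313. 227.] scene [295. 206.] top [311. 178.]
[313. 237.] [313. 252.]
(345, 197) [0.6295 0.0482 0.03  ] [0.6338 0.0412 0.    ]
(380, 195) [0.6473 0.0536 0.03  ] [0.6547 0.0475 0.    ]
(0, 235) [ 0.4509 -0.0165  0.03  ] [ 0.4253 -0.0344  0.    ]
(345, 205) [0.6306 0.0439 0.03  ] [0.6351 0.0362 0.    ]
(316, 232) [0.6191 0.0254 0.03  ] [0.6217 0.0146 0.    ]
(316, 205) [0.6155 0.0403 0.03  ] [0.6175 0.032  0.    ]
[ 0.68587964 -0.06253532  0.03      ]
[ 0.37590269 -0.18222952  0.03      ]
```

View pics/wr2c.png

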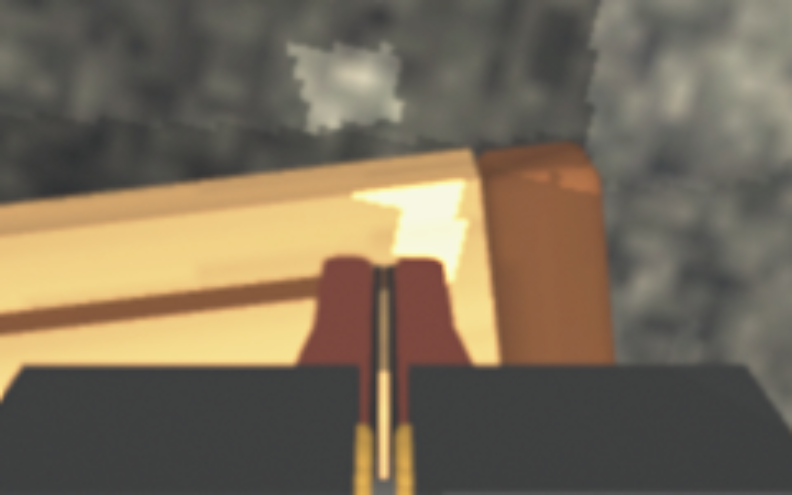

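Run:
```python
from h import *
s=arm.get_state();p=s["ee_pos"];q=s["ee_rot"];M=R.from_quat(np.r_[q[1:],q[0]]).as_matrix();print(s["clock"])
def proj(c,p):
    P=c["pose"];q=c["mtx"]@(P[:3,:3].T@(np.array(p)-P[:3,3]));return (q[:2]/q[2]).round(1)
cw=get_calibration("wrist");cs=get_calibration("scene")
for n,c in(("w",cw),("s",cs)):
  for z in (.0145,.03,.045):
    print(n,z,[proj(c,np.array([*p[:2],z])+M@np.array([0,a,b])).tolist() for a,b in((-.0135,-.01),(.0135,-.01),(-.0135,.01))])
im=snapshot("scene")[150:250,240:380,::-1];cv2.imwrite("pics/sc3.png",cv2.resize(im,None,fx=5.6,fy=5.6,interpolation=cv2.INTER_CUBIC))
```

```text
5.1167
w 0.0145 [[290.3, 211.3], [336.4, 211.3], [291.0, 243.2]]
w 0.03 [[288.2, 219.6], [338.1, 219.6], [289.0, 253.8]]
w 0.045 [[285.9, 229.1], [339.9, 229.0], [286.8, 265.8]]
s 0.0145 [[295.7, 208.4], [289.3, 205.5], [300.2, 206.2]]
s 0.03 [[295.7, 203.9], [289.3, 201.1], [300.2, 201.7]]
s 0.045 [[295.7, 199.5], [289.2, 196.7], [300.3, 197.3]]
```

View pics/sc3.png

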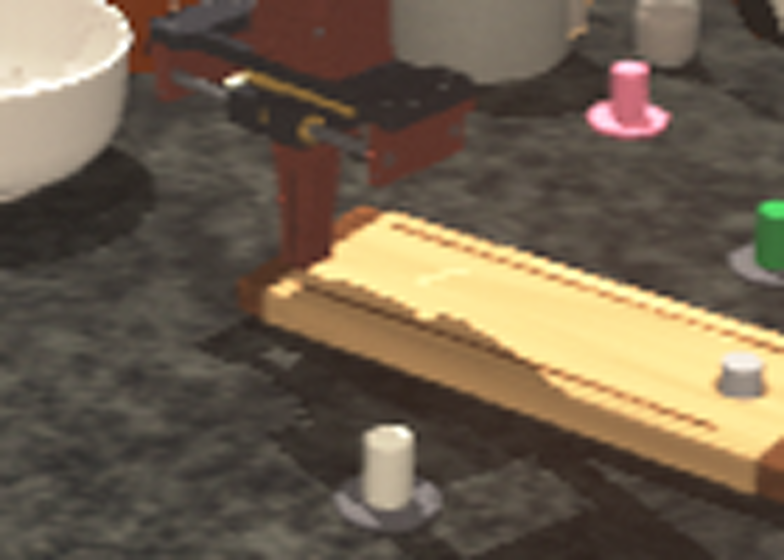

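Request:
send_rows(motion=[[[0, 0, 0], [0, 0, -10], 0], [[0, 0, 0], [0, 0, -25], 0], [[0, 0, 0], [0, 0, -40], 0], [[0, 0, 0], [0, 0, -50], 0], [[0, 0, 0], [0, 0, -50], 0], [[0, 0, 0], [0, 0, -50], 0]])

```text
clock: 5.67
ee_pos: [0.6061, 0.0726, 0.0146]
ee_rot: [0.556, 0.437, 0.556, -0.437]
wrist_force: [1.0, 0.1, -0.6]
width: 0.0004
```

Run:
```python
from h import *
s=arm.get_state();p=s["ee_pos"];q=s["ee_rot"];M=R.from_quat(np.r_[q[1:],q[0]]).as_matrix();print(s["clock"],p)
def proj(c,p):
    P=c["pose"];q=c["mtx"]@(P[:3,:3].T@(np.array(p)-P[:3,3]));return (q[:2]/q[2]).round(1)
cw=get_calibration("wrist");cs=get_calibration("scene")
for n,c in(("w",cw),("s",cs)):
  for z in (.0145,.03,.045):
    print(n,z,[proj(c,np.array([*p[:2],z])+M@np.array([0,a,b])).tolist() for a,b in((0,0),(-.0135,-.01),(.0135,-.01),(-.0135,.01))])
a=cv2.resize(snapshot("scene")[150:250,240:380,::-1],None,fx=4,fy=4,interpolation=cv2.INTER_CUBIC)
b=cv2.resize(snapshot("wrist")[170:270,240:380,::-1],None,fx=4,fy=4)[:180]
cv2.imwrite("pics/sc4.png",np.vstack([a,b]))
```

```text
5.6667 [0.60606123 0.07257753 0.0146378 ]
w 0.0145 [[313.4, 227.4], [290.3, 211.2], [336.5, 211.2], [291.0, 243.2]]
w 0.03 [[313.2, 236.8], [288.3, 219.5], [338.1, 219.5], [289.0, 253.7]]
w 0.045 [[313.0, 247.6], [285.9, 229.0], [339.9, 228.9], [286.8, 265.7]]
s 0.0145 [[282.7, 211.8], [283.6, 214.6], [277.1, 211.5], [288.3, 212.2]]
s 0.03 [[282.7, 207.3], [283.5, 209.9], [277.0, 206.9], [288.3, 207.6]]
s 0.045 [[282.6, 202.8], [283.4, 205.4], [276.9, 202.5], [288.2, 203.1]]
```

View pics/sc4.png

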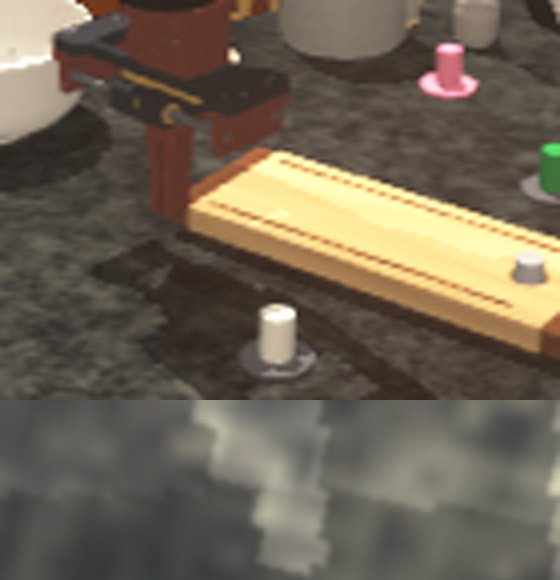

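Both the scene and wrist views put the fingertips at z≈0.045, while the state reports 0.0146. The fingers also passed over the board without any force. I'll trust the cameras and go lower in small steps, watching the force.

Request:
send_rows(motion=[[[0, 0, 0], [5, 0, 0], 0], [[0, 0, 0], [10, 0, 0], 0], [[0, 0, 0], [13, 0, 0], 0], [[0, 0, 0], [13, 0, 0], 0], [[0, 0, 0], [13, 0, 0], 0]])

```text
clock: 6.18
ee_pos: [0.606, 0.0709, 0.0011]
ee_rot: [0.555, 0.438, 0.556, -0.438]
wrist_force: [-0.3, -0.7, -0.6]
width: 0.0003
```

Run:
```python
from h import *
s=arm.get_state();p=s["ee_pos"];q=s["ee_rot"];M=R.from_quat(np.r_[q[1:],q[0]]).as_matrix();print(s["clock"],p,s["wrist_force"])
def proj(c,p):
    P=c["pose"];q=c["mtx"]@(P[:3,:3].T@(np.array(p)-P[:3,3]));return (q[:2]/q[2]).round(1)
cw=get_calibration("wrist");cs=get_calibration("scene")
for n,c in(("w",cw),("s",cs)):
  for z in (.0,.0145,.03,.045):
    print(n,z,[proj(c,np.array([*p[:2],z])+M@np.array([0,a,b])).tolist() for a,b in((0,0),(-.0135,-.01),(.0135,-.01),(-.0135,.01))])
a=cv2.resize(snapshot("scene")[150:250,240:380,::-1],None,fx=4,fy=4,interpolation=cv2.INTER_CUBIC)
b=cv2.resize(snapshot("wrist")[200:250,250:390,::-1],None,fx=4,fy=4)
cv2.imwrite("pics/sc5.png",np.vstack([a,b]))
```

```text
6.1833 [0.60603265 0.07092465 0.00105841] [-0.26520705 -0.65736669 -0.63326796]
w 0.0 [[313.4, 226.8], [290.4, 210.7], [336.3, 210.7], [291.1, 242.5]]
w 0.0145 [[313.2, 235.5], [288.5, 218.4], [337.8, 218.3], [289.2, 252.3]]
w 0.03 [[313.0, 246.4], [286.1, 227.9], [339.7, 227.9], [287.0, 264.4]]
w 0.045 [[312.7, 258.8], [283.4, 238.9], [341.8, 238.8], [284.4, 278.2]]
s 0.0 [[283.3, 215.9], [284.1, 218.7], [277.7, 215.6], [288.8, 216.3]]
s 0.0145 [[283.2, 211.7], [284.0, 214.4], [277.6, 211.4], [288.8, 212.0]]
s 0.03 [[283.1, 207.1], [284.0, 209.8], [277.5, 206.8], [288.8, 207.4]]
s 0.045 [[283.1, 202.6], [283.9, 205.3], [277.4, 202.3], [288.7, 203.0]]
```

View pics/sc5.png

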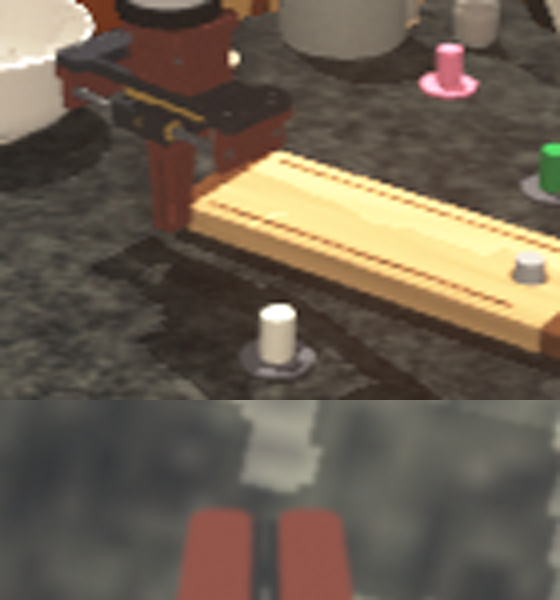

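Request:
send_rows(motion=[[[0, 0, 0], [5, 0, 0], 0], [[0, 0, 0], [10, 0, 0], 0], [[0, 0, 0], [14, 0, 0], 0], [[0, 0, 0], [14, 0, 0], 0], [[0, 0, 0], [14, 0, 0], 0]])

```text
clock: 6.7
ee_pos: [0.606, 0.0712, -0.0129]
ee_rot: [0.555, 0.437, 0.556, -0.438]
wrist_force: [0.8, -0.1, 0.1]
width: 0.0007
```

Run:
```python
from h import *
s=arm.get_state();p=s["ee_pos"];q=s["ee_rot"];M=R.from_quat(np.r_[q[1:],q[0]]).as_matrix();print(s["clock"],p,s["wrist_force"])
def proj(c,p):
    P=c["pose"];q=c["mtx"]@(P[:3,:3].T@(np.array(p)-P[:3,3]));return (q[:2]/q[2]).round(1)
cw=get_calibration("wrist");cs=get_calibration("scene")
for n,c in(("w",cw),("s",cs)):
  for z in (.0,.0145,.03):
    print(n,z,[proj(c,np.array([*p[:2],z])+M@np.array([0,a,b])).tolist() for a,b in((-.0135,-.01),(.0135,-.01))])
a=cv2.resize(snapshot("scene")[150:250,240:380,::-1],None,fx=4,fy=4,interpolation=cv2.INTER_CUBIC)
b=cv2.resize(snapshot("wrist")[200:250,250:390,::-1],None,fx=4,fy=4)
cv2.imwrite("pics/sc6.png",np.vstack([a,b]))
d=R.from_euler('z',-.357).apply([*(p[:2]-PIN),0]);print(d)
```

```text
6.7 [ 0.60595159  0.07123155 -0.01294046] [ 0.83033045 -0.13391888  0.07375856]
w 0.0 [[288.5, 218.1], [337.8, 218.1]]
w 0.0145 [[286.3, 227.0], [339.5, 226.9]]
w 0.03 [[283.5, 238.1], [341.6, 238.1]]
s 0.0 [[284.0, 218.7], [277.6, 215.6]]
s 0.0145 [[284.0, 214.4], [277.5, 211.4]]
s 0.03 [[283.9, 209.8], [277.4, 206.8]]
[0.24635846 0.09406901 0.        ]
```

View pics/sc6.png

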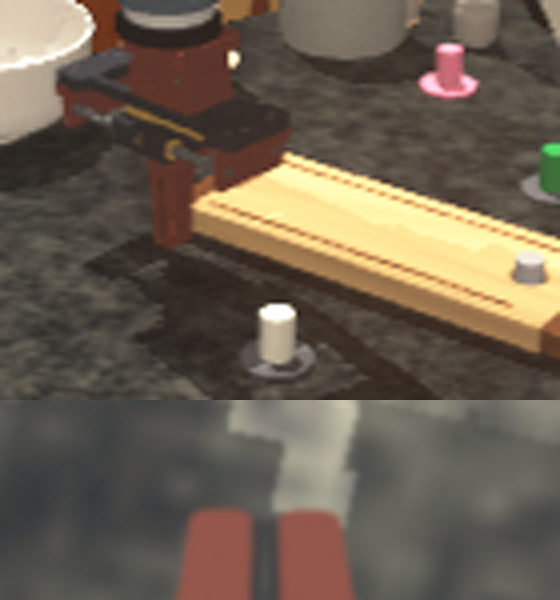

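```bash
sed -i 's/\.0148,q) for q in psis/Z,q) for q in psis/; s/^PIN=/Z=-.016\nPIN=/' h.py
python3 - <<'E'
from h import *
s=arm.get_state();p=s["ee_pos"];y=yaw(s)
def b(q,off,r=.236): return (*(PIN+[r*np.cos(q)-off*np.sin(q),r*np.sin(q)+off*np.cos(q)]),Z,q)
rows([b(.29,.091),b(.357,.086),b(.357,.080),b(.357,.075),b(.357,.072),b(.34,.071),b(.32,.071),b(.30,.071),b(.28,.071)],p,y)
E
```

```text
[[-0.05,0,0],[4,-3,19],0], [[-0.12,0,0],[4,-10,9],0], [[-0.12,0,0],[4,-9,15],0], [[-0.12,0,0],[4,-8,20],0], [[-0.12,0,0],[4,-8,23],0], [[-0.10,0,0],[4,-6,28],0], [[-0.08,0,0],[4,-4,32],0], [[-0.06,0,0],[4,-3,37],0], [[-0.04,0,0],[4,-1,42],0],
```

Request:
send_rows(motion=[[[-0.06, 0, 0], [2, -5, 3], 0], [[-0.12, 0, 0], [4, -10, 9], 0], [[-0.12, 0, 0], [4, -9, 15], 0], [[-0.12, 0, 0], [4, -8, 20], 0], [[-0.12, 0, 0], [4, -8, 23], 0], [[-0.1, 0, 0], [4, -6, 28], 0], [[-0.08, 0, 0], [4, -4, 32], 0], [[-0.06, 0, 0], [4, -3, 37], 0]])

```text
clock: 7.47
ee_pos: [0.6129, 0.0348, -0.0161]
ee_rot: [0.568, 0.422, 0.568, -0.421]
wrist_force: [0.7, 4.0, 0.5]
width: 0.0003
```

Run:
```python
from h import *
arc(.27-.025*np.arange(0,12),off=.071)
c=get_calibration("top");im=snapshot("top");cv2.imwrite("pics/top3.png",im[100:320,250:500,::-1].repeat(2,0).repeat(2,1))
```

```text
0.2933718588428198 [ 0.61289347  0.03484215 -0.01608753] [0.67909413 3.98430443 0.47643159] 7.4667
bf [0.23600066 0.07270131 0.        ]
[[0.02,0,0],[-0,-0,7],0], [[0.05,0,0],[-0,1,13],0], [[0.07,0,0],[-0,3,19],0], [[0.10,0,0],[-0,4,25],0], [[0.12,0,0],[-0,5,31],0], [[0.15,0,0],[-0,6,37],0], [[0.17,0,0],[-0,7,43],0], [[0.20,0,0],[-0,7,49],0], [[0.22,0,0],[-0,8,55],0], [[0.25,0,0],[-0,8,61],0], [[0.27,0,0],[-0,8,68],0], [[0.30,0,0],[-0,9,74],0],
```

View pics/top3.png

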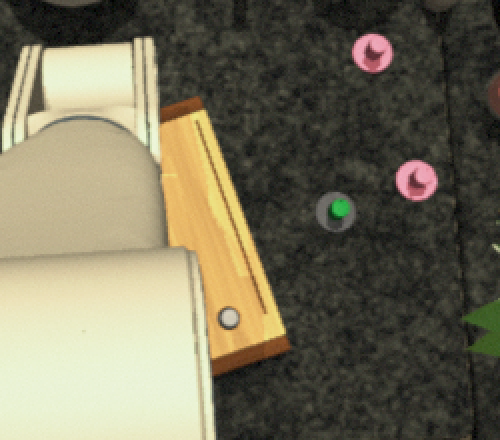

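The board is now turning: the force is about 4 N and the corner has moved to crop (203,100). I'll continue along the arc.

Request:
send_rows(motion=[[[0.02, 0, 0], [0, 0, 7], 0], [[0.05, 0, 0], [0, 1, 13], 0], [[0.07, 0, 0], [0, 3, 19], 0], [[0.1, 0, 0], [0, 4, 25], 0], [[0.12, 0, 0], [0, 5, 31], 0], [[0.15, 0, 0], [0, 6, 37], 0], [[0.17, 0, 0], [0, 7, 43], 0], [[0.2, 0, 0], [0, 7, 49], 0], [[0.22, 0, 0], [0, 8, 55], 0], [[0.25, 0, 0], [0, 8, 61], 0], [[0.27, 0, 0], [0, 8, 68], 0], [[0.3, 0, 0], [0, 9, 74], 0]])

```text
clock: 8.52
ee_pos: [0.6425, -0.0341, -0.0163]
ee_rot: [0.498, 0.502, 0.498, -0.502]
wrist_force: [-1.3, 5.4, 4.7]
width: 0.0005
```

Run:
```python
from h import *
arc(-.03-.025*np.arange(0,12),off=.071,r=.236)
```

```text
-0.006422812708818263 [ 0.64250138 -0.03413377 -0.01629373] [-1.34558499  5.43345546  4.70543541] 8.5167
bf [0.23405423 0.07037096 0.        ]
[[0.02,0,0],[-0,4,5],0], [[0.05,0,0],[-0,5,11],0], [[0.07,0,0],[-0,7,17],0], [[0.10,0,0],[-0,8,23],0], [[0.12,0,0],[-0,9,29],0], [[0.15,0,0],[-0,10,35],0], [[0.17,0,0],[-0,11,41],0], [[0.20,0,0],[-0,11,47],0], [[0.22,0,0],[-0,12,53],0], [[0.25,0,0],[-0,12,60],0], [[0.27,0,0],[-0,12,66],0], [[0.30,0,0],[-0,12,72],0],
```

Request:
send_rows(motion=[[[0.02, 0, 0], [-1, 2, 5], 0], [[0.05, 0, 0], [-2, 3, 11], 0], [[0.07, 0, 0], [-2, 4, 17], 0], [[0.1, 0, 0], [-2, 5, 23], 0], [[0.12, 0, 0], [-2, 6, 29], 0], [[0.15, 0, 0], [-2, 7, 35], 0], [[0.17, 0, 0], [-2, 8, 41], 0], [[0.2, 0, 0], [-2, 8, 47], 0], [[0.22, 0, 0], [-2, 9, 53], 0], [[0.25, 0, 0], [-2, 9, 60], 0]])

```text
clock: 9.35
ee_pos: [0.6512, -0.0941, -0.0144]
ee_rot: [0.432, 0.56, 0.432, -0.56]
wrist_force: [1.8, 1.0, -1.6]
width: 0.0004
```

Run:
```python
from h import *
arc(-.25-.025*np.arange(0,12),off=.070,r=.234)
c=get_calibration("top");im=snapshot("top");cv2.imwrite("pics/top4.png",im[100:320,250:500,::-1].repeat(2,0).repeat(2,1))
cv2.imwrite("pics/sc7.png",cv2.resize(snapshot("scene")[150:260,240:440,::-1],None,fx=4,fy=4))
```

```text
-0.25614152557919906 [ 0.65116426 -0.09412842 -0.01438323] [ 1.79959745  1.04922314 -1.63099359] 9.35
bf [0.23298335 0.07018777 0.        ]
[[-0.01,0,0],[2,1,-1],0], [[0.02,0,0],[2,2,5],0], [[0.04,0,0],[2,4,11],0], [[0.07,0,0],[2,5,16],0], [[0.09,0,0],[2,7,22],0], [[0.12,0,0],[2,8,28],0], [[0.14,0,0],[2,9,34],0], [[0.17,0,0],[2,9,41],0], [[0.19,0,0],[2,10,47],0], [[0.22,0,0],[2,11,53],0], [[0.24,0,0],[2,11,59],0], [[0.27,0,0],[2,11,65],0],
```

View pics/top4.png

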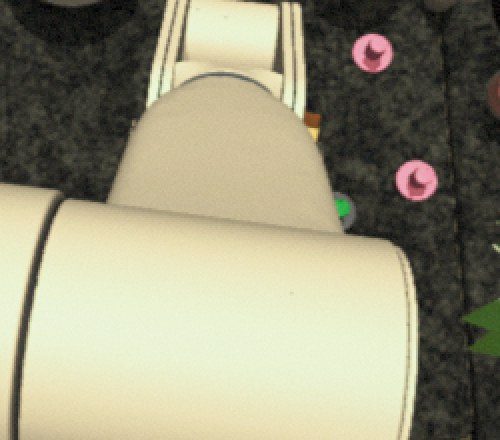

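View pics/sc7.png

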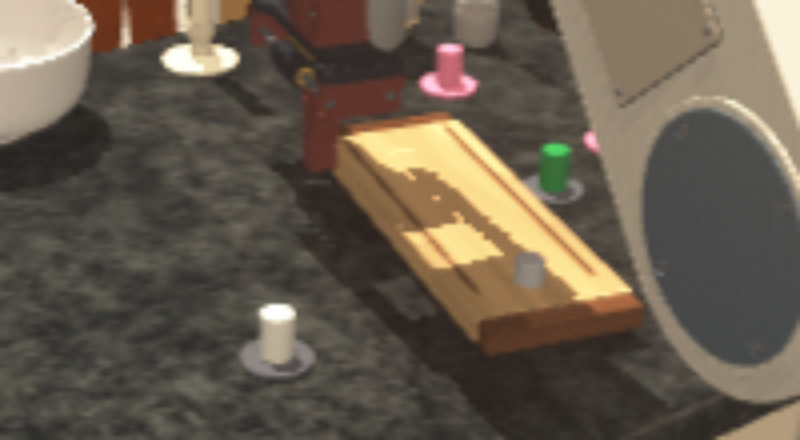

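Request:
send_rows(motion=[[[0.02, 0, 0], [0, 2, 5], 0], [[0.04, 0, 0], [0, 3, 10], 0], [[0.06, 0, 0], [0, 4, 15], 0], [[0.08, 0, 0], [0, 5, 20], 0], [[0.1, 0, 0], [0, 6, 24], 0], [[0.11, 0, 0], [0, 7, 27], 0], [[0.12, 0, 0], [0, 7, 29], 0]])

```text
clock: 10.03
ee_pos: [0.6506, -0.124, -0.0144]
ee_rot: [0.398, 0.585, 0.398, -0.584]
wrist_force: [2.0, 2.0, -0.6]
width: 0.0005
```

Run:
```python
from h import *
arc(-.375-.01*np.arange(0,12),off=.070,r=.234)
```

```text
-0.37529606938578497 [ 0.65063456 -0.12395887 -0.01439023] [ 1.99730961  2.01098723 -0.61528097] 10.0333
bf [0.23342941 0.0694371  0.        ]
[[-0.00,0,0],[2,1,-1],0], [[0.01,0,0],[2,1,2],0], [[0.02,0,0],[2,2,4],0], [[0.03,0,0],[2,3,6],0], [[0.04,0,0],[2,3,9],0], [[0.05,0,0],[2,4,11],0], [[0.06,0,0],[2,4,14],0], [[0.07,0,0],[2,5,16],0], [[0.08,0,0],[2,5,18],0], [[0.09,0,0],[2,6,21],0], [[0.10,0,0],[2,6,23],0], [[0.11,0,0],[2,7,25],0],
```

Request:
send_rows(motion=[[[0.01, 0, 0], [0, 0, 2], 0], [[0.02, 0, 0], [0, 1, 4], 0], [[0.03, 0, 0], [0, 2, 6], 0], [[0.04, 0, 0], [0, 2, 9], 0], [[0.05, 0, 0], [0, 3, 11], 0], [[0.05, 0, 0], [0, 3, 12], 0]])

```text
clock: 10.53
ee_pos: [0.649, -0.136, -0.0143]
ee_rot: [0.383, 0.594, 0.383, -0.594]
wrist_force: [2.1, 3.0, 0.6]
width: 0.0008
```

Run:
```python
from h import *
arc([-.43,-.44],off=.070,r=.234)
cv2.imwrite("pics/sc8.png",cv2.resize(snapshot("scene")[150:260,240:440,::-1],None,fx=4,fy=4,interpolation=cv2.INTER_CUBIC))
```

```text
-0.42494562921345 [ 0.64901344 -0.13595886 -0.014297  ] [2.08436877 3.03430187 0.56646967] 10.5333
bf [0.23316597 0.06933537 0.        ]
[[0.01,0,0],[2,1,1],0], [[0.02,0,0],[2,2,3],0],
```

View pics/sc8.png

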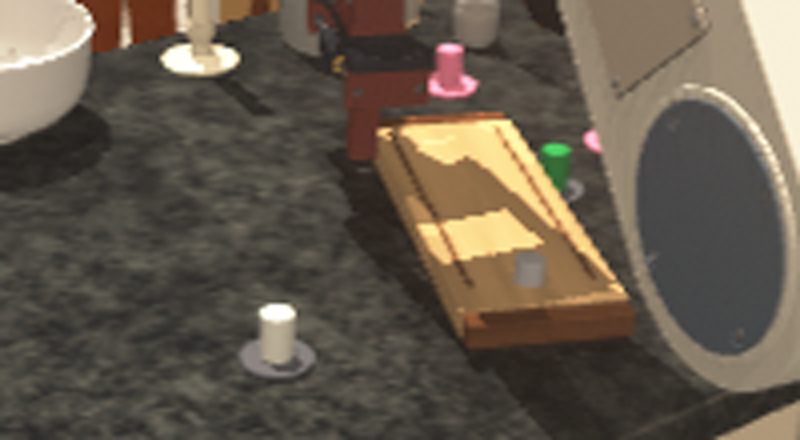

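Request:
send_rows(motion=[[[0.01, 0, 0], [0, 0, 1], 0], [[0.01, 0, 0], [0, 1, 3], 0], [[0.02, 0, 0], [0, 1, 4], 0], [[0.02, 0, 0], [0, 1, 4], 0]])

```text
clock: 10.92
ee_pos: [0.6484, -0.1401, -0.0143]
ee_rot: [0.378, 0.598, 0.377, -0.598]
wrist_force: [2.4, 0.9, 1.3]
width: 0.0003
```

Request:
send_rows(motion=[[[0, 0, 0], [0, 0, 1], 0], [[0.01, 0, 0], [0, 0, 2], 0], [[0.01, 0, 0], [0, 1, 3], 0], [[0.01, 0, 0], [0, 1, 3], 0]])

```text
clock: 11.25
ee_pos: [0.6483, -0.1418, -0.0143]
ee_rot: [0.374, 0.6, 0.375, -0.599]
wrist_force: [4.0, 6.9, 1.3]
width: 0.0006
```

Run:
```python
from h import *
arc([-.45,-.46],off=.070,r=.234)
cv2.imwrite("pics/sc9.png",cv2.resize(snapshot("scene")[150:240,300:420,::-1],None,fx=6,fy=6,interpolation=cv2.INTER_CUBIC))
```

```text
-0.454934587075277 [ 0.64831376 -0.14184457 -0.01427449] [3.97541814 6.86153075 1.32682684] 11.25
bf [0.23293984 0.07070104 0.        ]
[[-0.00,0,0],[2,1,-0],0], [[0.01,0,0],[2,1,2],0],
```

View pics/sc9.png

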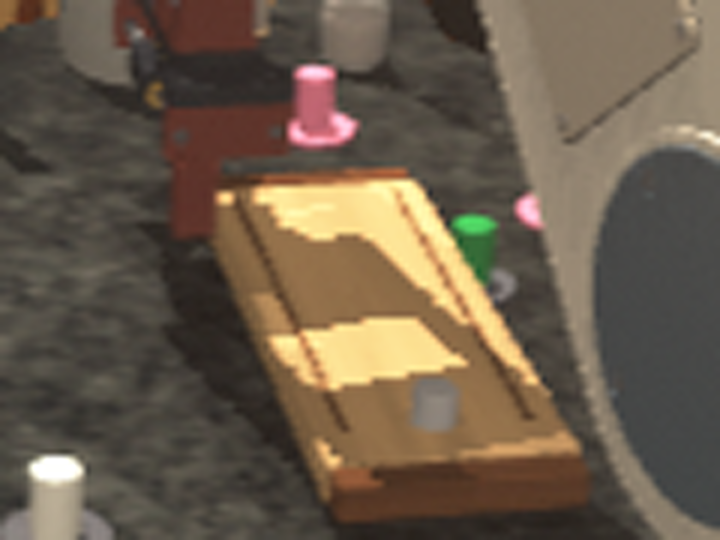

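Request:
send_rows(motion=[[[0, 0, 0], [0, 0, 1], 0], [[0, 0, 0], [0, 0, 2], 0], [[0, 0, 0], [0, 0, 2], 0]])

```text
clock: 11.55
ee_pos: [0.6491, -0.1428, -0.0141]
ee_rot: [0.375, 0.601, 0.374, -0.598]
wrist_force: [8.5, 12.5, -2.3]
width: 0.0004
```

Force climbed to 15 N with almost no motion, so the board is against the post. I'll back off slowly and lift.

Request:
send_rows(motion=[[[0, 0, 0], [0, 0, -2], 0], [[0, 0, 0], [0, 0, -5], 0], [[0, 0, 0], [0, 0, -12], 0], [[0, 0, 0], [0, 0, -25], 0], [[0, 0, 0], [0, 0, -40], 0], [[0, 0, 0], [0, 0, -50], 0], [[0, 0, 0], [-25, 0, -50], 0], [[0, 0, 0], [-60, 0, -50], 0], [[0, 0, 0], [-95, 0, -60], 0], [[0, 0, 0], [-130, 0, -90], 0], [[0, 0, 0], [-150, 0, -120], 0], [[0, 0, 0], [-160, 0, -150], 0]])

```text
clock: 12.55
ee_pos: [0.7156, -0.008, 0.1506]
ee_rot: [0.376, 0.602, 0.373, -0.598]
wrist_force: [-0.2, -0.2, 0.4]
width: 0.0002
```

Request:
send_rows(motion=[[[0, 0, 0], [0, 0, -35], 0], [[0, 0, 0], [0, 0, -70], 0], [[0, 0, 0], [0, 0, -105], 0], [[0, 0, 0], [0, 0, -140], 0], [[0, 0, 0], [0, -10, -175], 0], [[0, 0, 0], [0, -20, -200], 0], [[0, 0, 0], [0, -20, -200], 0]])

```text
clock: 13.13
ee_pos: [0.7821, 0.186, 0.1451]
ee_rot: [0.376, 0.599, 0.377, -0.598]
wrist_force: [-0.4, 1.1, 0.6]
width: 0.0005
```

Run:
```python
from h import *
s=arm.get_state();print(s["ee_pos"],s["wrist_force"],s["clock"])
c=get_calibration("top");im=snapshot("top");cv2.imwrite("pics/top5.png",im[:,:,::-1])
m,r=boardfit(im,c,(340,130,450,300));print(r);print(cv2.boxPoints(r))
cv2.imwrite("pics/top5c.png",cv2.resize(im[130:300,320:460,::-1],None,fx=3.5,fy=3.5))
cv2.imwrite("pics/sc10.png",cv2.resize(snapshot("scene")[150:260,240:440,::-1],None,fx=4,fy=4,interpolation=cv2.INTER_CUBIC))
```

```text
[0.78211764 0.1860034  0.14505727] [-0.44759041  1.06450035  0.5967066 ] 13.1333
((506.97686767578125, -150.2884521484375), (123.17372131347656, 335.799560546875), 63.390228271484375)
[[ 329.2759   -130.14764 ]
 [ 629.5069   -280.55615 ]
 [ 684.67786  -170.42926 ]
 [ 384.44684   -20.020752]]
```

View pics/top5c.png

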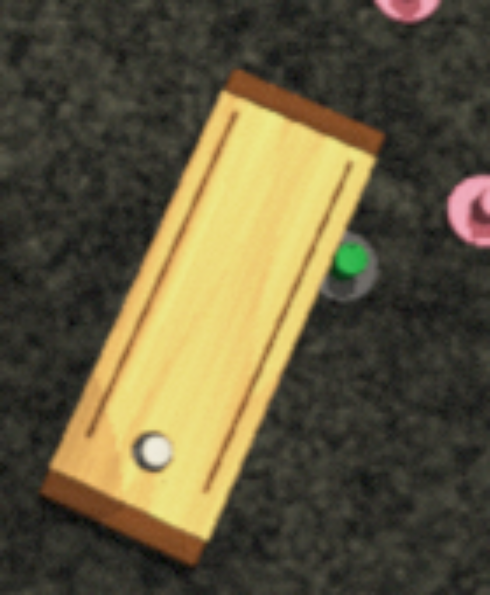

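View pics/sc10.png

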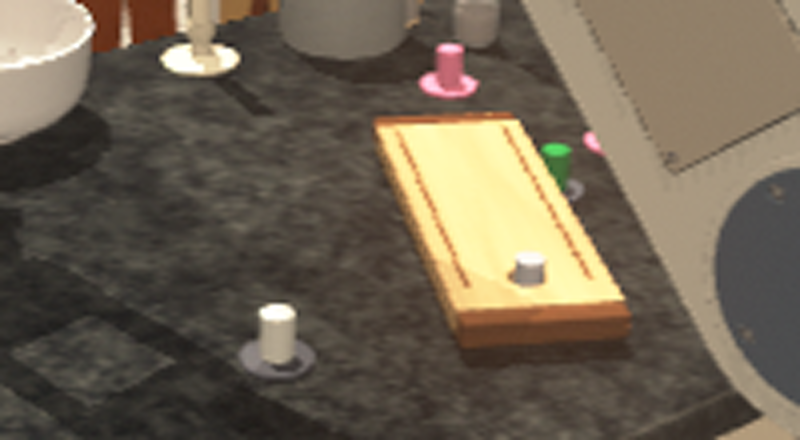

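```bash
python3 -c "
from cell import job
print(job.close_job())"
```

```text
the job is handed in; nothing more can be done
None
```

I pushed the board near its free end with closed fingers and swung it about 47° until its long edge rested against the green post. I then backed off, lifted clear and handed the job in at about 13 s.

**Contact:** in the last millimetres the wrist force rose from about 4 N to 15 N with almost no further motion. That is the board meeting the post.

**Last checks from the top camera:**

| Check | Measured | Expected |
|---|---|---|
| Board yaw | -26.6° | -25.5° |
| Green post axis to board's middle line | 71–73 mm | 72 mm |
| Pin to board centre | 110 mm | 110 mm |

The pin still stands through the hole. The board looks flat, nothing else in view appears moved, and the robot was touching nothing.

**One disagreement:** the reported tool height was about 30 mm lower than the fingertips seen in both the scene and wrist views. Because of that, my first pass went over the board without touching it. I then went by the cameras and descended in small steps, so the tool read about -15 mm while the fingertips were about 15 mm above the counter.

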